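# Index the sample carousel

### The job

Turn the sample carousel by pushing it round until the blue-capped vial stands at the red arrow, then let go and leave it there at rest. Leave the amber jar beside the carousel standing where it is.

Things in the scene. Friction and masses are not known exactly. Their poses are not given: they have to be found in the camera images.
- carousel: White disc 224 mm across on a fixed grey foot (296 mm across, 12 mm high), turning freely both ways, no stops; light friction (about 0.7 N at a vial) keeps it where left, hardly coasting. Origin on the vertical axis, 18 mm above the table; disc top at 30 mm. x points at the blue-capped vial. Central dark hub: 36 mm across, top at 52 mm. Four vials stand fixed on it, 90 degrees apart.
- blue_vial (a point): Top centre of the blue-capped vial on the disc, 90 mm above the table, 90 mm from the turning axis. All four vials (going counterclockwise from above: blue, white, orange, green cap) are alike: 36 mm across at black clip and cap, 32 mm between; any may be pushed. (A blue-capped bottle elsewhere on the bench is not it.)
- index_mark (a point): The index position: the point on the vials' circle, 90 mm from the turning axis and 18 mm above the table, that the red arrow points at; a vial's axis belongs straight above it. The flat red arrow, 28 mm long, lies on the grey foot just outside the white disc, its tip pointing inward at the axis, 114 mm from it.
- amber_jar: Loose amber glass jar with a black lid, 60 mm across, 90 mm high, about 225 mm from the carousel's axis, beside its foot. Origin at the centre of its underside, z up. A similar clear jar with a white lid stands at the other side.

How it is judged:
By the outcome, as a careful person would: the job done as asked, in the order asked, and still so for the second after the job is handed in, with the robot touching nothing.
It also fails if it takes over 58 s, if anything falls off the work surface, if the arm or the gripper's body presses on something with over 40 N, if the wrist force passes 120 N, or if a joint passes its speed limit or range.

### The arm

A 6-joint arm with a two-finger parallel gripper is mounted at the origin on the work surface. World frame = base frame: x ahead of the robot, y to its left, z up, the work surface at z = 0. Lengths are in m, angles in rad, forces in N, time in s.
With the tool pointing down it reaches from about 0.225 to 0.725 m from the base axis. Payload 3.1 kg.
Tool frame: the origin (TCP) lies between the finger pads; the fingertips stand 17 mm ahead of it and the grasp point (between the pads) lies 2 mm behind it; y points along the fingers, z is the direction in which the jaws open and shut, and the axes are right-handed (so a half turn about y gives the same grasp; the last joint's range is limited). The gripper opens to 85 mm and grips with 20 to 120 N. Pads are 22 mm wide; open, the fingers measure 114 mm over their backs; the gripper's body (76 mm by 85 mm) begins 54 mm behind the grasp point. The pads swing forward as they close: fully open they stand 13 mm farther back than shut.
Start: joints at [-1.303, 0.048, 0.099, 1.622, 0, 1.443], TCP at [0.202, -0.484, 0.248] pointing down, gripper open.
Joint ranges: [-2.91, 2.91], [-0.99, 1.94], [-1.21, 1.42], [-2.12, 2.29], [-1.49, 1.47], [-3.14, 3.14]. Speed limits (rad/s): [2.79, 2.79, 3.14, 3.14, 3.14, 3.14].

### API

Orientations are given as a rotation vector (axis times angle).
In Python, from station import manip gives the robot as it stands.
- The arm moves only by the tool jog_arm, never from a script. Its argument "increments" is one flat list of numbers, 5 for each row, row after row: the shift along the tool's x, y, z normalised to -1 to 1, where 1 is 15 cm, then the turn about the tool's y normalised to -1 to 1, where 1 is pi rad, then the opening in per cent of the stroke, from 0 (shut) to 100 (fully open). A call has exactly 8 rows; each row shifts and turns the commanded pose from where the row before left it, along the tool's axes as they then stand; what a row does not reach is not made up. A row lasts 1/8 s, in which the tool goes at most 62.5 mm and 10.7 degrees, less where a joint would pass 70% of its speed; a pose out of reach is approached as far as the arm can. A call with a number of a shift or a turn outside -1 to 1 is refused whole. A call with a gripper value outside its range is refused whole. The fingers move at their own pace and stop on an object; "force" is the grip in N (left out, the last holds). Time passes only in rows, so rows that do not move let the fingers close, or fill a call up. It gives the time, the measured TCP pose, the force and the opening at its end, in the units of the state.
- manip.observe(): the state, without advancing time (a new reading comes with each control period).
- manip.read_camera(name): name is "scene" or "side" or "wrist"; returns a dict with "color" (420x560x3 uint8, red, green, blue), "range_z" (420x560 float32, m along the optical axis (not along the pixel's ray), 0 where there is no reading), "K" (3x3 intrinsics, pixels), "view" (4x4, takes a point from world to camera coordinates). Camera axes: x right, y down, z forward; pixel columns grow to the right and rows downward; lengths in m; the calibration is good to about 2 mm. A picture is of the moment at which its call begins.
- manip.finish_job(): hands the job in, once; it reports no verdict.
The state is a dict: "time": time; "q": joint angles; "dq": joint speeds; "tau": joint torques, N m; "eef_pos": TCP position; "orientation": TCP orientation; "force": force on the tool from outside, world axes, zero at the start; "moment": the same for the moment, N m; "gripper_width": finger opening in m.
Only numpy, scipy, OpenCV 4.12 (cv2) and the standard library are available. Lean on these libraries where they do the work, as an engineer would, in place of code of your own. Each camera call takes 0.05 s, during which the arm holds its last target. There are 200 camera calls.

## Working session

There is one attempt and no reset: what is moved stays moved. The work goes in short steps, Python scripts to look and compute and a tool call to move; the robot and the scene stay as the last step left them, time stands still between calls to the robot, and variables do not carry over. Pictures are saved under pics/ and viewed, about 8 in all and at most 12, crops included, and the job is handed in when it is done.

Besides the shell and the picture viewer there is one more tool, called after "Request:" as name(argument=value, ...) on one line, values as JSON. jog_arm: Moves the arm, as the interface text tells. Its arguments: {"type":"object","properties":{"increments":{"type":"array","items":{"type":"number"}},"force":{"type":"number"}},"required":["increments"]}

```bash
mkdir -p pics
cat > h.py <<'E'
from station import manip
import numpy as np, cv2
def snap(name,f,crop=None,s=1):
    c=manip.read_camera(name); np.savez('pics/'+f+'.npz',**c)
    im=c['color'][:,:,::-1]
    if crop: a,b,d,e=crop; im=im[b:e,a:d]
    cv2.imwrite('pics/'+f+'.png',cv2.resize(im,None,fx=s,fy=s,interpolation=cv2.INTER_CUBIC)); return c
def plane(c,u,v,z):
    V=np.array(c['view']);R=V[:3,:3];o=-R.T@V[:3,3]
    d=R.T@np.linalg.inv(c['K'])@np.array([u,v,1.]); return o+d*(z-o[2])/d[2]
def dep(c,u,v):
    V=np.array(c['view']);p=np.linalg.inv(c['K'])@np.array([u,v,1.])*c['range_z'][int(v),int(u)]
    return V[:3,:3].T@(p-V[:3,3])
E
python3 - <<'E'
from h import *
snap('scene','a',s=1.4); snap('side','b',s=1.4)
s=manip.observe(); print(s)
import cv2
print(cv2.Rodrigues(np.array(s['orientation']))[0])
E
```

```text
{'time': 0.1, 'q': array([-1.30280313e+00,  4.87268199e-02,  9.77391721e-02,  1.62199688e+00,
        8.48578257e-06,  1.44304442e+00]), 'dq': array([ 0.00062912, -0.00058273,  0.00241094,  0.00153356, -0.00108338,
        0.00133372]), 'tau': array([ 2.76788167e-03, -3.39850724e+01,  3.20935571e+01,  1.58013421e-02,
       -1.03829693e-04, -8.10768967e-06]), 'eef_pos': array([ 0.20226114, -0.4839135 ,  0.24720041]), 'orientation': array([-0.40198929,  2.00646619, -2.00200302]), 'force': array([-0.27815894, -0.36370167,  0.58689458]), 'moment': array([ 0.03404759, -0.00409792, -0.04132137]), 'gripper_width': 0.08574912678472459}
[[-9.22709673e-01 -5.71244956e-04  3.85495179e-01]
 [-3.85495496e-01  2.11233561e-03 -9.22707300e-01]
 [-2.87203305e-04 -9.99997606e-01 -2.16928486e-03]]
```

View pics/a.png

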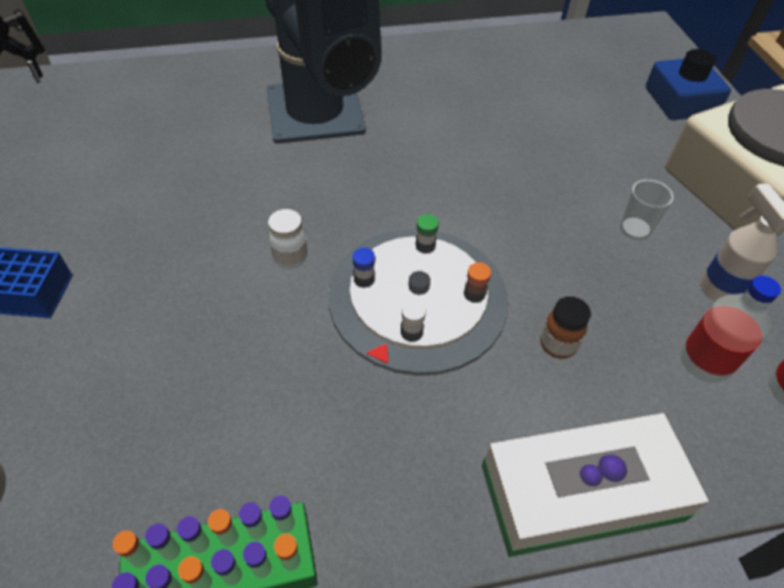

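View pics/b.png

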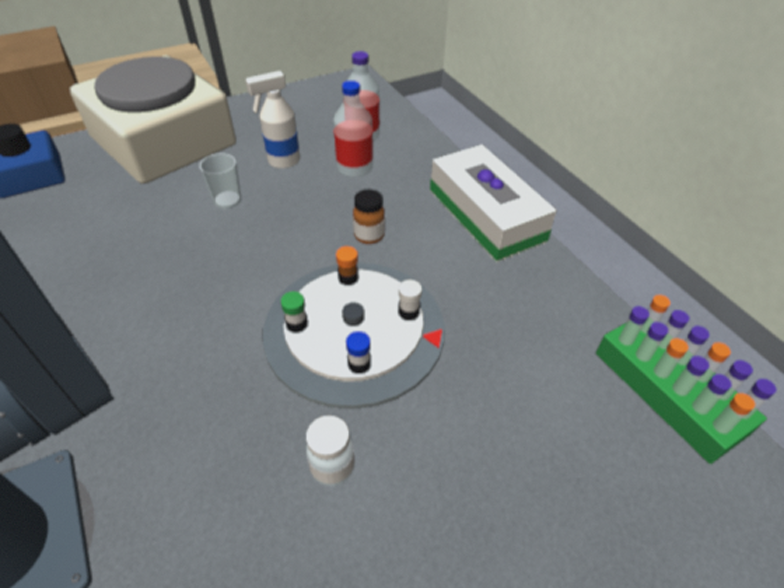

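Scene view: blue cap at about (363,257), white (413,312), orange (479,271), green (427,224), hub (419,282), arrow near (378,353), and amber jar lid (571,312). The side view agrees: blue (358,343), arrow (433,338).

Run:
```python
from h import *
A=dict(np.load('pics/a.npz'));B=dict(np.load('pics/b.npz'))
P=lambda c,u,v,z:plane(c,u/1.4,v/1.4,z).round(4)[:2]
for n,c,l in (('scene',A,dict(blue=(363,257),white=(413,312),orange=(479,271),green=(427,224))),('side',B,dict(blue=(358,343),white=(410,289),orange=(347,255),green=(293,301)))):
    q={k:P(c,*v,.09) for k,v in l.items()}; print(n,q,'centre',np.mean(list(q.values()),0))
    im=c['color'].astype(int); m=(im[:,:,0]>150)&(im[:,:,1]<70)&(im[:,:,2]<80)
    N,lab,st,ce=cv2.connectedComponentsWithStats(m.astype(np.uint8))
    for i in range(1,N):
        if 30<st[i,4]<400:
            pts=np.argwhere(lab==i)[:,::-1].astype(np.int32)
            _,t=cv2.minEnclosingTriangle(pts.reshape(-1,1,2)); print(st[i],plane(c,*ce[i],.012).round(4),[plane(c,*p,.012).round(4)[:2] for p in t[:,0]])
    
print('hub',P(A,419,278,.052),P(B,353,311,.052)); print('jar',P(A,571,310,.09),P(B,368,199,.09),'clear',P(A,285,220,.09),P(B,328,432,.09))
for n in 'ab':
    pass
a=cv2.imread('pics/a.png')
```

```text
scene {'blue': array([0.5011, 0.0237]), 'white': array([0.6175, 0.0779]), 'orange': array([0.5594, 0.1942]), 'green': array([0.449 , 0.1381])} centre [0.53175  0.108475]
[263 247  14  12  98] [0.6301 0.0273 0.012 ] [array([0.6151, 0.0406]), array([0.6256, 0.0055]), array([0.6472, 0.0345])]
side {'blue': array([0.4981, 0.0181]), 'white': array([0.6138, 0.0746]), 'orange': array([0.5596, 0.1876]), 'green': array([0.4457, 0.1344])} centre [0.5293   0.103675]
[241  98  11  21 121] [0.7253 0.5672 0.012 ] [array([0.7654, 0.587 ]), array([0.7357, 0.6296]), array([0.6722, 0.4602])]
[303 236  12  12  74] [0.6334 0.0271 0.012 ] [array([0.6508, 0.035 ]), array([0.6194, 0.0378]), array([0.6296, 0.0085])]
hub [0.5275 0.1095] [0.5295 0.1049]
jar [0.6541 0.3068] [0.6546 0.3026] clear [ 0.4011 -0.0882] [ 0.4054 -0.0891]
```

Axis is about (0.530, 0.1065), blue at −109.4°, arrow at −37.8°, so the carousel needs about +71.6° (CCW). Radii check: vials at 90 mm and arrow centroid at 129 mm, both as expected. I'll straddle the blue vial with half-open jaws and push it along the arc.

Request:
jog_arm(increments=[-0.31,0,-0.235,0,70,-0.31,0,-0.235,0,70,-0.31,0,-0.235,0,70,-0.31,0,-0.235,0,70,-0.31,0,-0.235,0,70,-0.31,0,-0.235,0,70,-0.31,0,-0.235,0,70,-0.31,0,-0.235,0,70])

```text
time: 1.1
eef_pos: [0.4374, -0.0789, 0.2479]
orientation: [-0.402, 2.004, -2.004]
force: [0.5, -0.4, -0.5]
gripper_width: 0.0601
```

Request:
jog_arm(increments=[-0.31,0,-0.235,0,70,-0.31,0,-0.235,0,70,0,0,0,-0.0445,70,0,0,0,-0.0445,70,0,0,0,-0.0445,70,0,0,0,-0.0445,70,0,0,0,-0.0445,70,0,0,0,-0.0445,70])

```text
time: 2.1
eef_pos: [0.4952, 0.0202, 0.2476]
orientation: [-1.035, 1.45, -1.449]
force: [0.6, -0.3, 1.1]
gripper_width: 0.0597
```

```bash
cat > st.py <<'E'
from h import *
def st(target=None):
    s=manip.observe();R=cv2.Rodrigues(np.array(s['orientation']))[0]
    print('t',s['time'],'p',s['eef_pos'].round(4),'yaw z',np.degrees(np.arctan2(R[1,2],R[0,2])).round(2),'Ry',R[:,1].round(3),'F',s['force'].round(2),'w',round(s['gripper_width'],4),'q',s['q'].round(2))
    if target is not None: print('tool shift/.15',(R.T@(np.array(target)-s['eef_pos'])/.15).round(3))
E
python3 - <<'E'
from st import *
snap('wrist','c',s=1.4); st([.4996,.021,.064])
E
```

```text
t 2.15 p [0.4952 0.0202 0.2476] yaw z -18.84 Ry [-0.001  0.    -1.   ] F [-0.33  0.2  -0.25] w 0.0597 q [-0.09 -0.03  0.02  1.62 -0.    1.8 ]
tool shift/.15 [-0.015  1.224  0.027]
```

View pics/c.png

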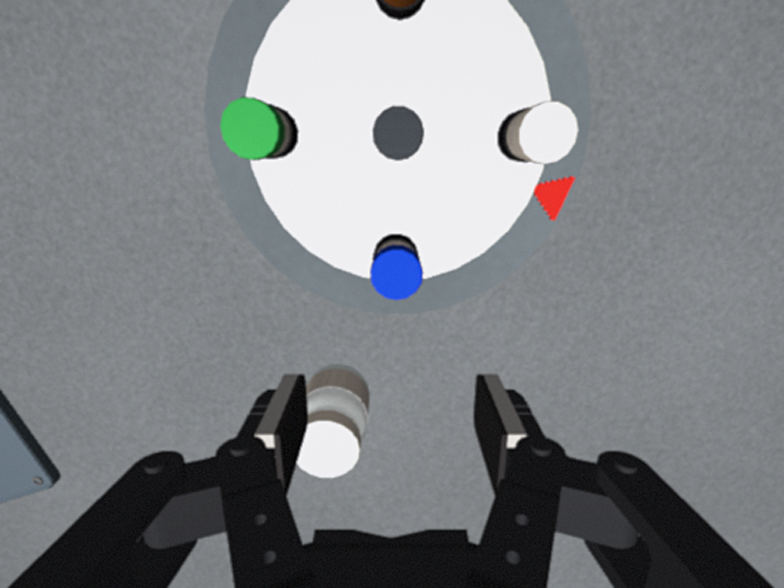

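Wrist view: blue cap (397,274), white (548,132), green (250,129), hub (398,132); arrow tip (535,188), base corners (574,178) and (553,220). The jaws line up with the tangent at blue.

Run:
```python
from st import *
c=dict(np.load('pics/c.npz'))
P=lambda u,v,z:plane(c,u/1.4,v/1.4,z)[:2]
b,w,g,h=P(397,274,.09),P(548,132,.09),P(250,129,.09),P(398,132,.052)
ax=(w+g)/2; print(b,w,g,h,ax)
for C in (ax,h,np.array([.53,.1065])):
    f=lambda p:(round(float(np.degrees(np.arctan2(*(p-C)[::-1]))),2),round(float(np.hypot(*(p-C))),4))
    print(f(b),f(w),f(g),'tip',f(P(535,188,.012)),'base',f(P(563.5,199,.012)))
```

```text
[0.50001644 0.02298788] [0.61413311 0.07735951] [0.44530047 0.13699869] [0.52983744 0.1077254 ] [0.52971679 0.1071791 ]
(-109.43, 0.0893) (-19.46, 0.0895) (160.54, 0.0895) tip (-38.76, 0.117) base (-38.76, 0.1423)
(-109.39, 0.0898) (-19.81, 0.0896) (160.9, 0.0895) tip (-39.01, 0.1172) base (-38.96, 0.1425)
(-109.75, 0.0887) (-19.1, 0.089) (160.2, 0.09) tip (-38.59, 0.1163) base (-38.62, 0.1417)
```

Request:
jog_arm(increments=[-0.025,0.2,0.024,0.003,70,0,0.2,0,0,70,0,0.2,0,0,70,0,0.2,0,0,70,0,0.2,0,0,70,0,0.12,0,0,70,0,0.104,0,0,70,0,0,0,0,70])

```text
time: 3.15
eef_pos: [0.4993, 0.0225, 0.0636]
orientation: [-1.027, 1.461, -1.459]
force: [-0.5, -0.2, 0.3]
gripper_width: 0.0596
```

Run:
```python
from st import *
st([.4998,.0225,.064])
```

```text
t 3.15 p [0.4993 0.0225 0.0636] yaw z -19.83 Ry [-0.002  0.    -1.   ] F [-0.54 -0.22  0.27] w 0.0596 q [-0.09  0.03 -0.29  1.25 -0.    1.83]
tool shift/.15 [-0.001 -0.003  0.003]
```

Request:
jog_arm(increments=[0,0,0,0,52,0,0,0,0,52,-0.0015,0,0.0418,-0.0222,52,-0.0015,0,0.0418,-0.0222,52,-0.0015,0,0.0418,-0.0222,52,-0.0015,0,0.0418,-0.0222,52,-0.0015,0,0.0418,-0.0222,52,-0.0015,0,0.0418,-0.0222,52])

```text
time: 4.15
eef_pos: [0.5378, 0.0175, 0.0656]
orientation: [-1.243, 1.153, -1.154]
force: [-0.5, 1.3, 0.6]
gripper_width: 0.0443
```

```bash
cat >> st.py <<'E'
def arc():
    s=manip.observe();d=s['eef_pos'][:2]-np.array([.5297,.1073]);print('ang',np.degrees(np.arctan2(d[1],d[0])).round(2),'r',np.hypot(*d).round(4))
E
python3 - <<'E'
from st import *
st();arc()
E
```

```text
t 4.15 p [0.5378 0.0175 0.0656] yaw z 4.3 Ry [ 0.001  0.    -1.   ] F [-0.51  1.27  0.59] w 0.0443 q [-0.09  0.12 -0.19  1.26  0.    1.4 ]
ang -84.87 r 0.0901
```

Request:
jog_arm(increments=[-0.0015,0,0.0418,-0.0222,52,-0.0015,0,0.0418,-0.0222,52,-0.0015,0,0.0418,-0.0222,52,-0.0015,0,0.0418,-0.0222,52,-0.0015,0,0.0418,-0.0222,52,-0.0015,0,0.0418,-0.0222,52,-0.0015,0,0.0418,-0.0222,52,-0.0015,0,0.0418,-0.0222,52])

```text
time: 5.15
eef_pos: [0.5841, 0.0346, 0.0655]
orientation: [-1.444, 0.731, -0.732]
force: [-0.6, 0.2, 0.6]
gripper_width: 0.0446
```

Request:
jog_arm(increments=[-0.0015,0,0.0418,-0.0222,52,-0.0008,0,0.0209,-0.0111,52,-0.0008,0,0.0209,-0.0111,52,-0.0004,0,0.0105,-0.0056,52,0,0,0,0,52,0,0,0,0,52,0,0,0,0,52,0,0,0,0,52])

```text
time: 6.15
eef_pos: [0.5943, 0.0439, 0.0646]
orientation: [-1.483, 0.612, -0.612]
force: [0.3, 0.5, -0.1]
gripper_width: 0.0443
```

Run:
```python
from st import *
snap('wrist','d',s=1.4);snap('scene','e',(200,120,400,300),4);st();arc()
```

```text
t 6.25 p [0.5943 0.0439 0.0647] yaw z 45.14 Ry [-0.  0. -1.] F [-0.69  0.38  0.36] w 0.0445 q [-0.04  0.27 -0.02  1.28  0.    0.74]
ang -44.5 r 0.0905
```

View pics/d.png

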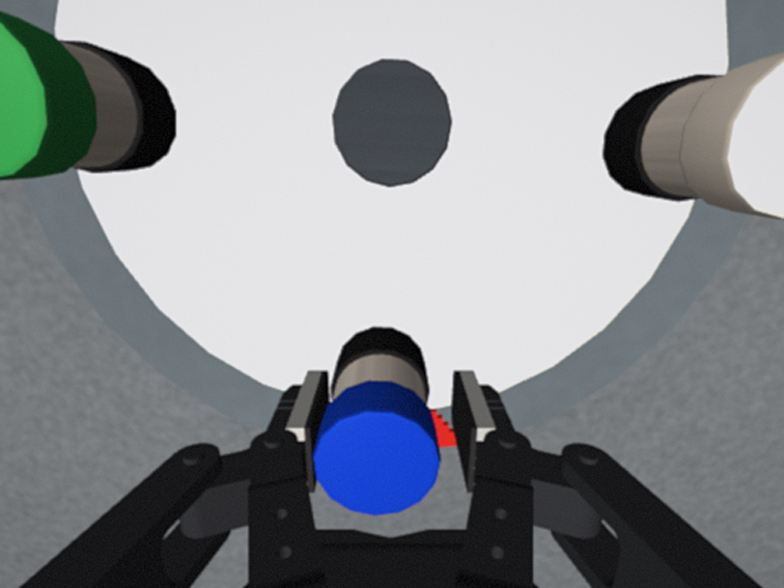

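View pics/e.png

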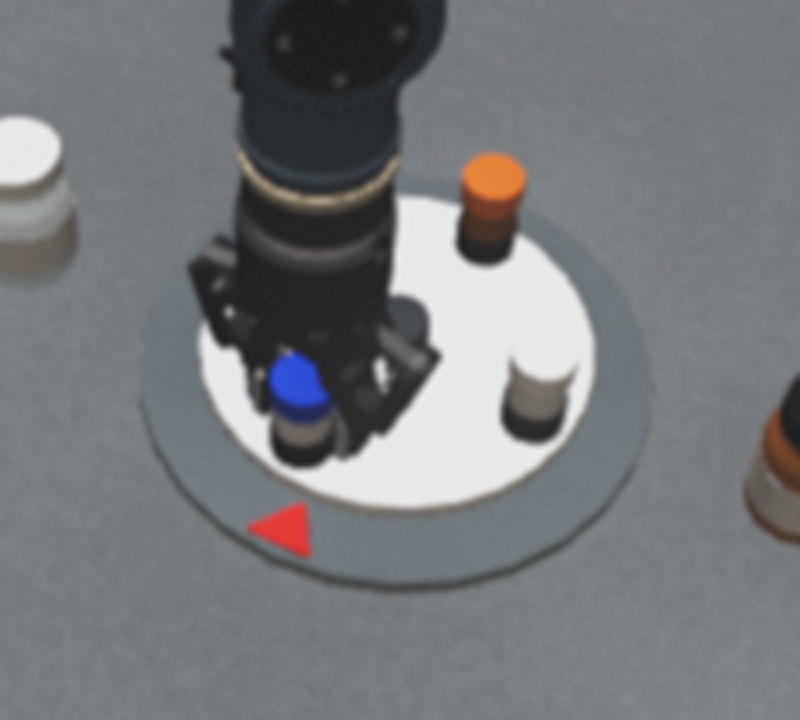

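Wrist view: blue cap centre at about (377,449), against the trailing pad; hub (392,122); red arrow partly hidden on the right. The scene view confirms that the vial is short of the arrow and the jar is untouched.

Run:
```python
from st import *
c=dict(np.load('pics/d.npz'))
for u,v,z in((377,449,.09),(392,122,.052)):
    p=plane(c,u/1.4,v/1.4,z)[:2];d=p-np.array([.5297,.1073]);print(p,np.degrees(np.arctan2(d[1],d[0])),np.hypot(*d))
```

```text
[0.58638076 0.04530326] -47.56476283207925 0.0840018108845007
[0.52917922 0.10787761] 132.03782478361907 0.0007777186668224826
```

Request:
jog_arm(increments=[-0.0008,0,0.0209,-0.0111,52,-0.0008,0,0.0209,-0.0111,52,-0.0008,0,0.0209,-0.0111,52,-0.0004,0,0.0105,-0.0056,52,-0.0004,0,0.0105,-0.0056,52,0,0,0,0,52,0,0,0,0,52,0,0,0,0,52])

```text
time: 7.25
eef_pos: [0.6022, 0.0537, 0.0647]
orientation: [-1.511, 0.504, -0.503]
force: [1.0, 0.4, 0.1]
gripper_width: 0.0444
```

Run:
```python
from st import *
st();arc()
```

```text
t 7.25 p [0.6022 0.0537 0.0647] yaw z 53.15 Ry [-0.  0. -1.] F [1.02 0.42 0.12] w 0.0444 q [-0.02  0.29  0.01  1.29  0.    0.62]
ang -36.47 r 0.0902
```

Now open, rise straight up and check.

Request:
jog_arm(increments=[0,0,0,0,75,0,0,0,0,75,0,0,0,0,75,0,-0.15,0,0,75,0,-0.3,0,0,75,0,-0.35,0,0,75,0,-0.35,0,0,75,0,-0.1,0,0,75])

```text
time: 8.25
eef_pos: [0.6041, 0.0535, 0.2575]
orientation: [-1.509, 0.497, -0.51]
force: [0.5, 0.1, 1.3]
gripper_width: 0.0641
```

Run:
```python
from st import *
snap('wrist','f',s=1.4);st()
```

```text
t 8.3 p [0.6041 0.0535 0.2574] yaw z 53.15 Ry [ 0.008 -0.    -1.   ] F [ 0.73 -0.3   1.39] w 0.0638 q [-0.02  0.26  0.35  1.66  0.    0.62]
```

View pics/f.png

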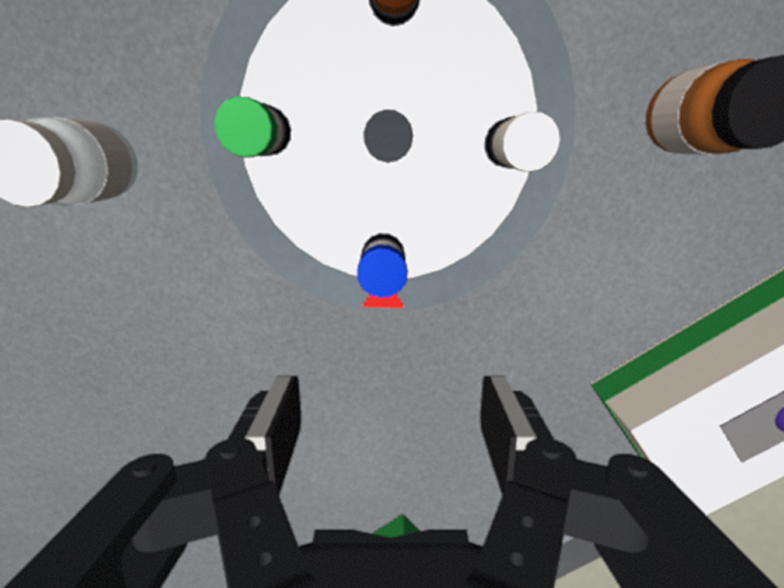

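Wrist view: blue cap (382.5,272), green (244,126), white (531,141), hub (388,135); the visible arrow base runs from (363,306) to (403.5,306), mid x ≈ 383. The vial appears to be at the arrow.

Run:
```python
from st import *
c=dict(np.load('pics/f.npz'));im=c['color'].astype(int)
m=(im[:,:,0]>150)&(im[:,:,1]<70)&(im[:,:,2]<80);m[:200]=0;m[225:]=0
y,x=np.nonzero(m); r=y.max()-1; xs=x[y==r]; print('arrow row',r,xs.min(),xs.max())
P=lambda u,v,z:plane(c,u/1.4,v/1.4,z)[:2]
w,g,b,h=P(531,141,.09),P(244,126,.09),P(382.5,272,.09),P(388,135,.052)
base=plane(c,(xs.min()+xs.max()+1)/2,r+.5,.012)[:2]
for C in ((w+g)/2,h,np.array([.5297,.1073])):
    f=lambda p:(round(float(np.degrees(np.arctan2(*(p-C)[::-1]))),2),round(float(np.hypot(*(p-C))),4))
    print(C,'blue',f(b),'w-90',f(w)[0]-90+0,'g',f(g)[0]-270,'wg',np.degrees(np.arctan2(*(w-g)[::-1]))-90,'base',f(base))
```

```text
arrow row 218 260 287
[0.52949915 0.10796924] blue (-39.48, 0.0892) w-90 -39.56 g -399.56 wg -39.556443282240515 base (-38.54, 0.1423)
[0.52927608 0.1077947 ] blue (-39.3, 0.0893) w-90 -39.6 g -399.52 wg -39.556443282240515 base (-38.43, 0.1424)
[0.5297 0.1073] blue (-39.22, 0.0887) w-90 -39.19 g -399.93 wg -39.556443282240515 base (-38.38, 0.1418)
```

About 0.8° (1.3 mm) short. One small further push mends that.

Request:
jog_arm(increments=[0,0,0,0,75,0,0.3,0,0,75,0,0.3,0,0,75,0,0.3,0,0,75,0,0.2,0,0,75,0,0.15,0,0,75,0,0,0,0,75,0,0,0,0,75])

```text
time: 9.3
eef_pos: [0.6016, 0.0536, 0.0639]
orientation: [-1.512, 0.505, -0.502]
force: [0.1, 0.5, 0.5]
gripper_width: 0.0641
```

Run:
```python
from st import *
st([.6022,.0537,.0647]);arc()
```

```text
t 9.3 p [0.6016 0.0536 0.0639] yaw z 53.15 Ry [-0.002  0.    -1.   ] F [0.1  0.52 0.52] w 0.0641 q [-0.02  0.29  0.    1.29  0.    0.62]
tool shift/.15 [ 0.003 -0.005  0.003]
ang -36.78 r 0.0897
```

Close to 52% (the pad comes just up to the vial), advance about 0.8°, then open again.

Request:
jog_arm(increments=[0,0,0,0,52,0,0,0,0,52,0,0,0,0,52,0,0,0.005,-0.0022,52,0,0,0.0045,-0.0022,52,0,0,0,0,52,0,0,0,0,52,0,0,0,0,52])

```text
time: 10.3
eef_pos: [0.6031, 0.0548, 0.0646]
orientation: [-1.514, 0.493, -0.493]
force: [0.6, -1.0, -0.0]
gripper_width: 0.0443
```

Run:
```python
from st import *
st();arc()
```

```text
t 10.3 p [0.6031 0.0548 0.0646] yaw z 53.95 Ry [-0.  0. -1.] F [ 0.55 -0.96 -0.01] w 0.0443 q [-0.02  0.29  0.01  1.29  0.    0.61]
ang -35.59 r 0.0903
```

Request:
jog_arm(increments=[0,0,0,0,75,0,0,0,0,75,0,0,0,0,75,0,-0.15,0,0,75,0,-0.35,0,0,75,0,-0.35,0,0,75,0,-0.4,0,0,75,0,0,0,0,75])

```text
time: 11.3
eef_pos: [0.6061, 0.0547, 0.26]
orientation: [-1.51, 0.482, -0.503]
force: [0.9, -0.5, -0.1]
gripper_width: 0.064
```

Request:
jog_arm(increments=[0,0,0,0,75,0,0,0,0,75,0,0,0,0,75,0,0,0,0,75,0,0,0,0,75,0,0,0,0,75,0,0,0,0,75,0,0,0,0,75])

```text
time: 12.3
eef_pos: [0.6032, 0.0547, 0.2523]
orientation: [-1.514, 0.493, -0.493]
force: [0.0, 0.8, 0.1]
gripper_width: 0.0642
```

Run:
```python
from st import *
snap('wrist','g',(150,80,430,240),2.8);c=snap('scene','h');st()
print('jar',plane(c,571/1.4,310/1.4,.09), dep(c,571/1.4,310/1.4), dep(dict(np.load('pics/a.npz')),571/1.4,310/1.4))
```

```text
t 12.4 p [0.6032 0.0547 0.2523] yaw z 53.94 Ry [ 0. -0. -1.] F [ 0.83 -0.2   0.1 ] w 0.0641 q [-0.02  0.27  0.35  1.66 -0.    0.61]
jar [0.65411237 0.3068281  0.09      ] [0.6558     0.30546653 0.09261833] [0.65471806 0.30633944 0.09093971]
```

View pics/g.png

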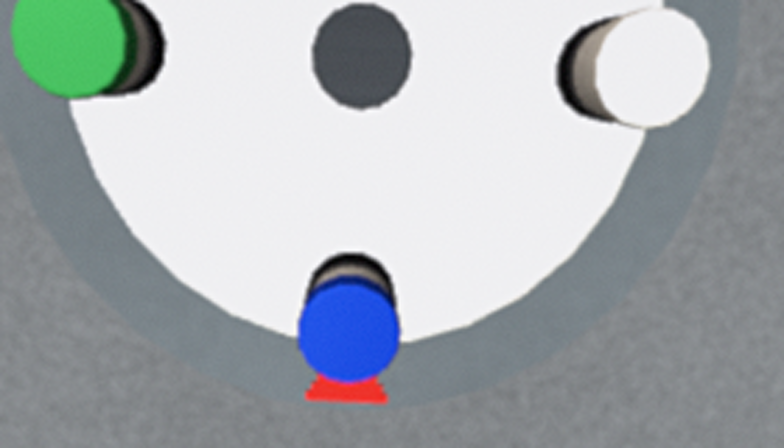

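Crop: blue (349,331), green (70,39), white (652,68), hub (362,56); arrow base runs (306–387, 401). The blue cap is centred on the arrow.

Run:
```python
from st import *
c=dict(np.load('pics/g.npz'))
P=lambda u,v,z:plane(c,150+u/2.8,80+v/2.8,z)[:2]
w,g,b,h,base=P(652,68,.09),P(70,39,.09),P(349,331,.09),P(362,56,.052),P(346.5,401,.012)
for C in ((w+g)/2,h,np.array([.5297,.1073])):
    print(C,*[np.degrees(np.arctan2(*(p-C)[::-1])).round(2) for p in (b,base)],np.degrees(np.arctan2(*(w-g)[::-1]))-90)
manip.finish_job()
```

```text
[0.53002703 0.1076375 ] -38.89 -38.68 -38.65320208213117
[0.52991766 0.10763961] -38.84 -38.65 -38.65320208213117
[0.5297 0.1073] -38.59 -38.49 -38.65320208213117
the job is handed in; nothing more can be done
```

The blue-capped vial now stands at the red arrow, and I handed the job in at about 12.4 s. I straddled the vial with the half-open fingers and pushed it about 70° counterclockwise round its circle. A check then showed it about 0.8° short, so I gave it one small further push, opened the fingers and rose clear.

- **Position:** in the last wrist picture the vial is at −38.6° to −38.9° and the arrow at −38.5° to −38.7°. That is within about 0.2° (0.3 mm at the vial), closer than the roughly 2 mm camera calibration.
- **Amber jar:** the depth reading at its lid matches the one from the start to within 2 mm, so it has not moved.
- **Arm:** it ended about 0.25 m above the table, touching nothing. Every force reading I took was about 2 N or less.
- **Disagreement:** while the fingers were round the vial, one reading put its radius at 84 mm instead of 90 mm. I used only the angle from that reading, and the later picture gave 89 mm.

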